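# Sort out the mixing bench

## Task

Four containers on the paint-mixing bench all stand in one another's places: the open mixing cup belongs on the scale's pan, the nozzle bottle on the wooden block, the steel tin in the drip tray and the oblong thinner can on the black rubber mat. Swap them round one at a time, using the free cork coaster to park one on the way, and leave each standing upright, let go and well centred on its own place. Keep every container upright throughout, never letting one tip over, and do not shift the little amber jar.

Things in the scene. Friction and masses are not known exactly. Their poses are not given: they have to be found in the camera images.
- cup: Open grey plastic mixing cup, round and slightly tapered: 55 mm across at the foot, 62 mm at the rim, 85 mm tall, 3 mm wall, about 60 g, empty. Origin: centre of its underside, z up.
- bottle: White plastic squeeze bottle with a black pointed nozzle: round body 42 mm across and straight up to 70 mm, then shoulder and nozzle to 106 mm in all; about 120 g. Origin: centre of its underside, z up.
- tin: Squat round bare-steel paint tin with its lid on: 62 mm across, 68 mm tall, straight sided, about 400 g. Origin: centre of its underside, z up.
- can: Oblong bare-metal thinner can with a paper label: 66 mm long along its x, 40 mm thick along its y, body straight up to 92 mm, with a white screw cap 26 mm across, 16 mm off centre towards +x, to 106 mm; about 300 g. Origin: centre of its underside, z up.
- scale: Weighing scale, fixed to the bench: white base 155 x 128 mm with a black display panel on its -x side, and a flat round steel pan 124 mm across whose top is 40 mm above the bench; it does not sink under load. Origin: on the bench straight below the pan's centre, z up. Seen from above its place and turn vary from start to start.
- block: Plain light-wood block, fixed, 110 x 110 mm and 40 mm tall, flat top. Origin: centre of its underside, z up. Seen from above its place and turn vary from start to start.
- tray: Square steel drip tray, fixed, 130 x 130 mm, its floor 6 mm above the bench, with a 4 mm thick rim standing 14 mm above the bench. Origin: centre of its underside, z up. Seen from above its place and turn vary from start to start.
- mat: Square black ribbed rubber mat, fixed, 120 x 120 mm, flat, top 6 mm above the bench, no rim. Origin: centre of its underside, z up. Seen from above its place and turn vary from start to start.
- coaster: Round cork coaster, fixed, 110 mm across, 6 mm thick. Nothing stands on it at the start: the free spot. Origin: centre of its underside, z up. Seen from above its place and turn vary from start to start.
- jar: Small amber glass sample jar with a dark cap, 44 mm across, 60 mm tall: a bystander standing among the other things. Origin: centre of its underside, z up.
Mind the look-alikes: they are no part of the job. What is shaped like the scale but red is not meant. There is more than one size of the can; the job needs the smaller.

How it is judged:
At the end, for the whole second after the job is handed in: Cup on the scale's pan, bottle on the wooden block, tin in the drip tray, can on the rubber mat: each within 15 mm of the centre of its place, resting on it (height within 5 mm), upright within 0.1 rad, at rest and released (horizontal distance between cup and scale below 0.015 m and z of cup in the frame of scale between 0.035 and 0.045 m and angle between each of cup, bottle, tin, can's own z axis and vertical below 0.1 rad and linear speed of each of cup, bottle, tin, can below 0.02 m/s and angular speed of each of cup, bottle, tin, can below 0.2 rad/s and horizontal distance between bottle and block below 0.015 m and z of bottle in the frame of block between 0.035 and 0.045 m and horizontal distance between tin and tray below 0.015 m and z of tin in the frame of tray between 0.001 and 0.011 m and horizontal distance between can and mat below 0.015 m and z of can in the frame of mat between 0.001 and 0.011 m); the robot touches nothing.
It fails at once if a container is tipped by more than 0.6 rad (angle between any of cup, bottle, tin, can's own z axis and vertical above 0.6 rad).
It fails at once if the amber jar is shifted by more than 20 mm or knocked over (distance of jar from where it was at the start of the episode above 0.02 m or angle between jar's own z axis and vertical above 0.5 rad).
It also fails if it takes over 136 s, if anything falls off the work surface, if the arm or the gripper's body presses on something with over 40 N, if the wrist force passes 120 N, or if a joint passes its speed limit or range.

## Robot

A 7-joint arm with a two-finger parallel gripper is mounted at the origin on the work surface. World frame = base frame: x ahead of the robot, y to its left, z up, the work surface at z = 0. Lengths are in m, angles in rad, forces in N, time in s.
With the tool pointing down it reaches from about 0.425 to 0.8 m from the base axis. Payload 8.3 kg.
Tool frame: the origin (TCP) lies on the centre line of the jaws, within the pads' length; the fingertips stand 11 mm ahead of it and the grasp point (between the pads) lies 8 mm behind it; z points along the fingers, y is the line along which they close (so a half turn about z gives the same grasp; the last joint's range is limited). The gripper opens to 85 mm and grips with 20 to 120 N. Pads are 22 mm wide; open, the fingers measure 114 mm over their backs; the gripper's body (76 mm by 85 mm) begins 54 mm behind the grasp point. The pads swing forward as they close: fully open they stand 13 mm farther back than shut.
Start: joints at [-1.3, 0.383, 0.016, 1.37, -0.006, 1.388, -0.046], TCP at [0.205, 0.591, 0.242] pointing down, gripper open.
Joint ranges: [-2.95, 2.95], [-0.25, 2.06], [-1.52, 1.56], [0.18, 2.33], [-1.44, 4.58], [0.02, 2.06], [-3.01, 3.01]. Speed limits (rad/s): [2.39, 2.39, 3.01, 3.01, 3.14, 3.14, 3.14].

## Interface

Orientations are given as a rotation vector (axis times angle).
In Python, from bench import * gives the robot as it stands.
- The arm moves only by the shell command python3 -m inch 'ROWS'. ROWS is JSON, a list of rows, each a list of 7 numbers: the opening, from 0 (shut) to 1 (fully open), then the shift along the tool's x, y, z in cm, then the turn, a rotation vector about the tool's x, y, z in rad. In form: [[fingers, dx, dy, dz, wx, wy, wz], ...]. A call has 1 to 5 rows; each row is the pose to reach, as a shift and turn from the pose commanded when the call began, along the tool's axes at that moment; what a row does not reach only later rows make up. A row lasts 1/8 s, in which the tool goes at most 62.5 mm and 10.7 degrees, less where a joint would pass 70% of its speed; a pose out of reach is approached as far as the arm can. A call with a gripper value outside its range is refused whole. The fingers move at their own pace and stop on an object; the grip force is fixed at half the most. Time passes only in rows, so rows that repeat a pose let the fingers close. It gives the time, the measured TCP pose, the force, the opening and the grip force at its end, in the units of the state.
- observe(): the state, without advancing time (a new reading comes with each control period).
- grab_frame(name): name is "scene" or "side" or "wrist"; returns the picture (400x640x3 uint8, red, green, blue); there is no depth.
- get_calibration(name): a dict with "fx", "fy", "cx", "cy" (pixels), "k1" (the pictures are not rectified: a ray, as slopes to the right and down, at radius r is drawn at 1 + k1 r^2 times it, then the intrinsics apply), "R" (3x3) and "t" (3): a world point X has camera coordinates R X + t. Camera axes: x right, y down, z forward; pixel columns grow to the right and rows downward; lengths in m; the calibration is good to about 2 mm. A picture is of the moment at which its call begins: read the wrist's pose just before it. get_calibration takes no time and is no camera call; for the wrist camera it gives the pose at the moment of the call.
- sign_off(): hands the job in; it is judged then, once.
The state is a dict: "time": time; "joints": joint angles; "qd": joint speeds; "tau": joint torques, N m; "tool_pos": TCP position; "tool_rot": TCP orientation; "force": force on the tool from outside, world axes, zero at the start; "torque": the same for the moment, N m; "grip_width": finger opening in m; "grasp_force": force on a finger pad.
Only numpy, scipy, OpenCV 4.12 (cv2) and the standard library are available. Lean on these libraries where they do the work, as an engineer would, in place of code of your own. Each camera call takes 0.05 s, during which the arm holds its last target. There are 200 camera calls.

## Working session

There is one attempt and no reset: what is moved stays moved. The work goes in short steps, Python scripts to look and compute and a shell command to move; the robot and the scene stay as the last step left them, time stands still between calls to the robot, and variables do not carry over. Pictures are saved under pics/ and viewed, at most 14 in all, crops included, and the job is handed in when it is done.

```bash
mkdir -p pics; ls
python3 - <<'E'
from bench import *
import cv2
for n in("scene","side"):
    cv2.imwrite(f"pics/{n}0.png",grab_frame(n)[:,:,::-1])
    c=get_calibration(n); print(n,c)
print(observe())
E
```

```text
pics
scene {'fx': 374.1657960216686, 'fy': 374.1657960216686, 'cx': 317.5263640244175, 'cy': 195.6479716707424, 'k1': 0.03010394150422264, 'R': array([[ 0.44870748,  0.89354438,  0.01549347],
       [ 0.52523933, -0.24965154, -0.81350953],
       [-0.7230389 ,  0.37316558, -0.58134516]]), 't': array([-0.24125864, -0.22472187,  1.46737937])}
side {'fx': 463.9989699018323, 'fy': 463.9989699018323, 'cx': 313.0746040430757, 'cy': 200.87382892812965, 'k1': -0.09754552505074446, 'R': array([[ 0.81556444, -0.57853112, -0.01250507],
       [-0.32261393, -0.43664148, -0.83980026],
       [ 0.48039035,  0.68894554, -0.54275147]]), 't': array([-0.45302179,  0.22506904,  0.8965055 ])}
{'time': 0.1, 'joints': array([-1.29990121,  0.38415416,  0.0163886 ,  1.37098952, -0.00628771,
        1.38820962, -0.04649498]), 'qd': array([ 7.51373770e-04, -3.53240778e-03, -9.34923866e-05, -1.92352173e-03,
        3.43776106e-04,  3.18410223e-04, -1.42217948e-04]), 'tau': array([ 4.52605964e-03, -6.29144382e+01,  8.48087166e-01, -3.72759461e+01,
        1.66021613e-02,  1.05874203e-02,  3.21015619e-06]), 'tool_pos': array([0.20460871, 0.59012324, 0.24140588]), 'tool_rot': array([-5.21762018e-01, -3.09771292e+00,  2.65971791e-03]), 'force': array([ 0.22756755, -1.1541566 , -0.08035998]), 'torque': array([ 0.01351658,  0.03798914, -0.00131904]), 'grasp_force': 0.0, 'grip_width': 0.08491844673399475}
```

View pics/scene0.png

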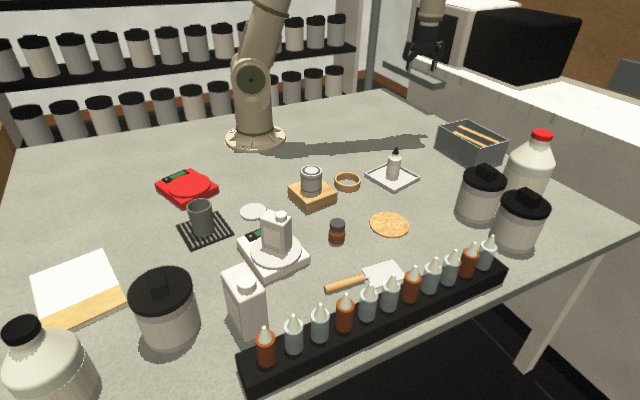

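View pics/side0.png

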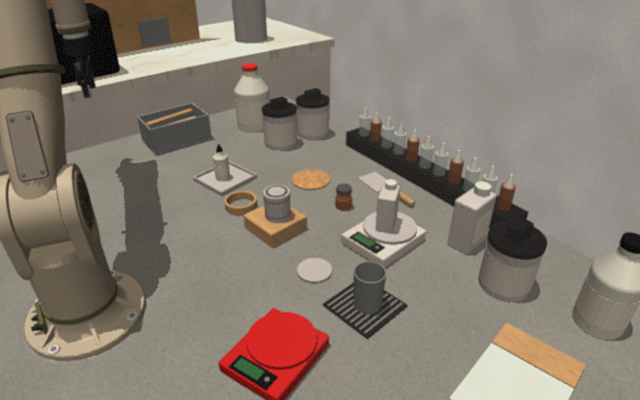

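Both views show: cup on mat (scene 200,220 / side 369,285), tin on block (311,182 / 277,202), bottle in tray (394,165 / 221,165), can on the white scale (276,237 / 388,210). The free cork coaster is at (390,224) / (311,180) and the jar at (337,231) / (344,197).
Look-alikes:
- Can: the small one on the scale at (276,237), not the large one at (245,300).
- Scale: the white one at (273,254), not the red one at (187,186).
- Coaster: the cork disc, not the tape ring (347,182) or the pale disc (253,212).

```bash
cat > h.py <<'E'
import numpy as np, cv2
from scipy.optimize import least_squares
def K(c): return np.array([[c['fx'],0,c['cx']],[0,c['fy'],c['cy']],[0,0,1]])
def proj(c,X):
    X=np.atleast_2d(np.asarray(X,float)); p,_=cv2.projectPoints(X,cv2.Rodrigues(c['R'])[0],c['t'],K(c),np.array([c['k1'],0,0,0,0])); return p[:,0]
def ray(c,uv):
    p=cv2.undistortPoints(np.array([[uv]],float),K(c),np.array([c['k1'],0,0,0,0]),)[0,0]
    return -c['R'].T@c['t'], c['R'].T@np.array([*p,1])
def onz(c,uv,z):
    o,d=ray(c,uv); return o+d*(z-o[2])/d[2]
def tri(*obs): # (c,uv)...
    f=lambda X:np.concatenate([proj(c,X)[0]-uv for c,uv in obs])
    r=least_squares(f,[.5,.0,.05]); return r.x, np.abs(r.fun).max()
E
python3 - <<'E'
from bench import *
from h import *
s,d=get_calibration("scene"),get_calibration("side")
P=dict(mat=((205,231),(365,307),.006),block=((312,193),(275,222),.04),tray=((392,177),(225,178),.006),scale=((276,251),(389,228),.04),coaster=((390,224),(311,180),.006),jar=((337,223),(344,188),.06),cuprim=((200,204),(369,272),.09),tintop=((311,171),(277,191),.108),nozzle=((396,150),(219,146),.11),cap=((281,215),(391,184),.146),bigcancap=((246,281),(483,188),.2))
for k,(a,b,z) in P.items():
    x,e=tri((s,a),(d,b)); print(k,x.round(3),round(e,1),onz(s,a,z).round(3)[:2],onz(d,b,z).round(3)[:2])
a=cv2.imread("pics/scene0.png")[130:290,150:430]; b=cv2.imread("pics/side0.png")[130:340,190:440]
cv2.imwrite("pics/za.png",cv2.resize(a,None,fx=2.85,fy=2.85,interpolation=cv2.INTER_CUBIC))
cv2.imwrite("pics/zb.png",cv2.resize(b,None,fx=2.85,fy=2.85,interpolation=cv2.INTER_CUBIC))
E
```

```text
mat [ 0.464 -0.305 -0.001] 0.1 [ 0.473 -0.306] [ 0.46 -0.31]
block [0.457 0.021 0.021] 0.3 [0.48 0.01] [ 0.444 -0.003]
tray [0.466 0.313 0.005] 0.0 [0.467 0.311] [0.465 0.311]
scale [ 0.651 -0.171  0.031] 0.2 [ 0.661 -0.174] [ 0.643 -0.179]
coaster [0.662 0.163 0.002] 0.6 [0.665 0.162] [0.657 0.154]
jar [ 0.651 -0.002  0.058] 0.1 [ 0.653 -0.003] [ 0.649 -0.005]
cuprim [ 0.467 -0.305  0.091] 0.7 [ 0.464 -0.303] [ 0.467 -0.306]
tintop [0.465 0.014 0.108] 0.4 [0.467 0.013] [0.466 0.016]
nozzle [0.462 0.316 0.106] 0.6 [0.471 0.307] [0.46  0.311]
cap [ 0.658 -0.156  0.142] 0.3 [ 0.662 -0.157] [ 0.653 -0.163]
bigcancap [ 0.811 -0.288  0.142] 0.7 [ 0.863 -0.298] [ 0.722 -0.345]
```

View pics/za.png

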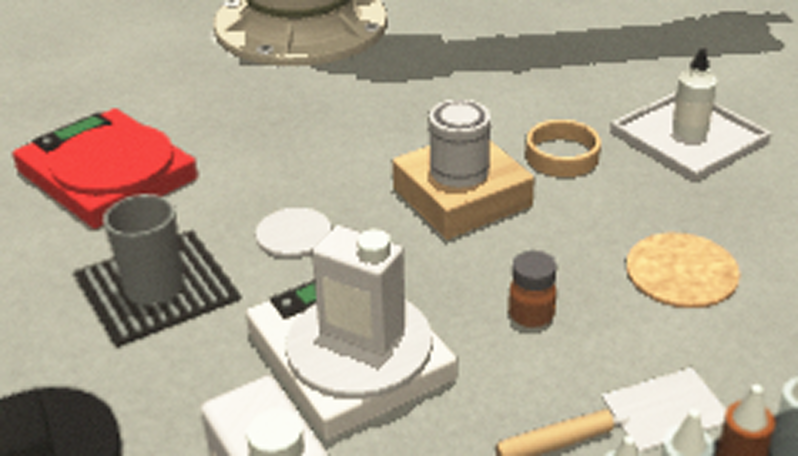

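View pics/zb.png

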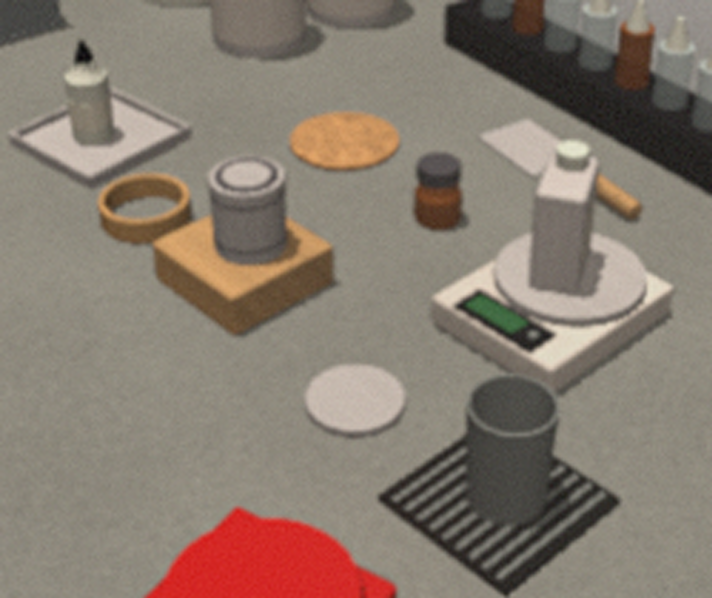

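```bash
cat >> h.py <<'E'
from scipy.spatial.transform import Rotation as Ro
def nav(*targets):
    """each target x,y,z[,yaw of tool y axis deg]; shifts (cm) in present tool axes, turn about tool z"""
    from bench import observe
    o=observe(); R=Ro.from_rotvec(o['tool_rot']).as_matrix()
    print('t',round(o['time'],2),'pos',o['tool_pos'].round(4),'tilt',round(np.degrees(np.arccos(-R[2,2])),2),'yaw',round(np.degrees(np.arctan2(R[1,1],R[0,1])),2),'w',round(o['grip_width'],4),'f',o['force'].round(1))
    for T in targets:
        d=R.T@(np.array(T[:3])-o['tool_pos'])*100
        w=''
        if len(T)>3:
            Rt=np.array([[np.cos(np.radians(T[3]+90)),np.cos(np.radians(T[3])),0],[np.sin(np.radians(T[3]+90)),np.sin(np.radians(T[3])),0],[0,0,-1]])
            w=Ro.from_matrix(R.T@Rt).as_rotvec().round(3)
        print(T,'->',d.round(2),w)
E
python3 -m inch '[[1,-20,-9,-12,0,0,0.8],[1,-20,-9,-12,0,0,0.8],[1,-20,-9,-12,0,0,0.8],[1,-20,-9,-12,0,0,0.8],[1,-20,-9,-12,0,0,0.8]]'
python3 -c "
from h import *
nav((.48,.25,.40,0))"
```

```text
time: 0.72
tool_pos: [0.3694, 0.436, 0.3655]
tool_rot: [1.703, 2.637, 0.007]
force: [-0.2, 0.2, -1.1]
grip_width: 0.0853
grasp_force: 0.0
t 0.72 pos [0.3694 0.436  0.3655] tilt 0.3 yaw 24.29 w 0.0853 f [-0.2  0.2 -1.1]
(0.48, 0.25, 0.4, 0) -> [-21.5    2.45  -3.45] [ 0.005 -0.002  0.424]
```

```bash
python3 -m inch '[[1,-21.5,2.5,-3.5,0,0,0.424],[1,-21.5,2.5,-3.5,0,0,0.424],[1,-21.5,2.5,-3.5,0,0,0.424],[1,-21.5,2.5,-3.5,0,0,0.424],[1,-21.5,2.5,-3.5,0,0,0.424]]'
python3 - <<'E'
from h import *
from bench import *
nav((.52,-.16,.40,0))
import pickle
c=get_calibration("wrist"); f=grab_frame("wrist"); cv2.imwrite("pics/w1.png",f[:,:,::-1]); pickle.dump(c,open("w1.pkl","wb"))
print(c['fx'],-c['R'].T@c['t'],c['R'].round(2).tolist())
E
```

```text
time: 1.35
tool_pos: [0.4795, 0.2525, 0.3977]
tool_rot: [2.213, 2.228, 0.001]
force: [-0.2, 0.7, 0.2]
grip_width: 0.0857
grasp_force: 0.0
t 1.35 pos [0.4795 0.2525 0.3977] tilt 0.06 yaw 0.4 w 0.0857 f [-0.2  0.7  0.2]
(0.52, -0.16, 0.4, 0) -> [-41.28   3.77  -0.21] [0.001 0.    0.007]
340.9864152437114 [0.47755321 0.32932436 0.52977665] [[1.0, 0.01, 0.0], [0.01, -0.95, 0.3], [0.0, -0.3, -0.95]]
```

```bash
python3 -m inch '[[1,-30,2,0,0,0,0],[1,-30,2,0,0,0,0],[1,-30,2,0,0,0,0],[1,-30,2,0,0,0,0],[1,-30,2,0,0,0,0]]'
python3 -m inch '[[1,-10,2,0,0,0,0],[1,-10,2,0,0,0,0],[1,-10,2,0,0,0,0]]'
python3 - <<'E'
from h import *
from bench import *
nav((.52,-.16,.40,0))
import pickle
c=get_calibration("wrist"); f=grab_frame("wrist"); cv2.imwrite("pics/w2.png",f[:,:,::-1]); pickle.dump(c,open("w2.pkl","wb"))
print(-c['R'].T@c['t'])
E
```

```text
time: 2.02
tool_pos: [0.5015, -0.0447, 0.397]
tool_rot: [-2.205, -2.237, -0.0]
force: [1.1, 0.1, 0.1]
grip_width: 0.0856
grasp_force: 0.0
time: 2.4
tool_pos: [0.5229, -0.1457, 0.3965]
tool_rot: [-2.211, -2.232, 0.003]
force: [0.2, 1.5, -0.8]
grip_width: 0.0851
grasp_force: 0.0
t 2.4 pos [ 0.5229 -0.1457  0.3965] tilt 0.12 yaw 0.54 w 0.0851 f [ 0.2  1.5 -0.8]
(0.52, -0.16, 0.4, 0) -> [-1.43 -0.31 -0.35] [-0.002  0.001  0.009]
[ 0.52116907 -0.0687063   0.52846054]
```

View pics/w1.png

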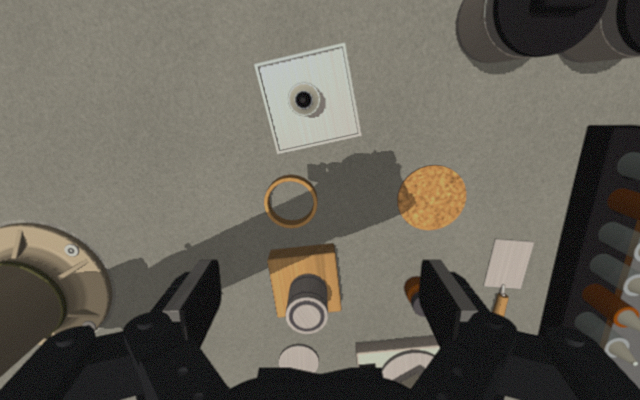

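View pics/w2.png

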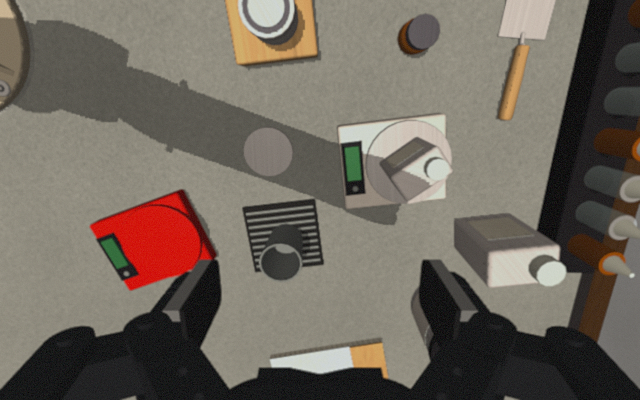

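Wrist views: w1 shows the tray (307,98) with the bottle, the coaster (433,198) and the block with the tin (305,290). w2 shows the scale with the small can (415,165), the mat with the cup (283,240), the jar (420,33), and the large can apart at (510,250). Next is one close crop to check the choices.

Run:
```python
import cv2,numpy as np
a=cv2.imread("pics/w1.png");b=cv2.imread("pics/w2.png")
def z(im,x,y,w=130,h=100): return cv2.resize(im[y:y+h,x:x+w],(400,int(h*400/w)),interpolation=cv2.INTER_CUBIC)[:300]
c=lambda *q:z(*q)
T=[c(b,325,105,130,97.5.__int__()),c(b,220,190,130,97),c(a,245,38,130,97),c(a,245,235,130,97)]
T=[cv2.resize(t,(400,298)) for t in T]
cv2.imwrite("pics/zc.png",np.vstack([np.hstack(T[:2]),np.hstack(T[2:])]))
```

```text
(no output)
```

View pics/zc.png

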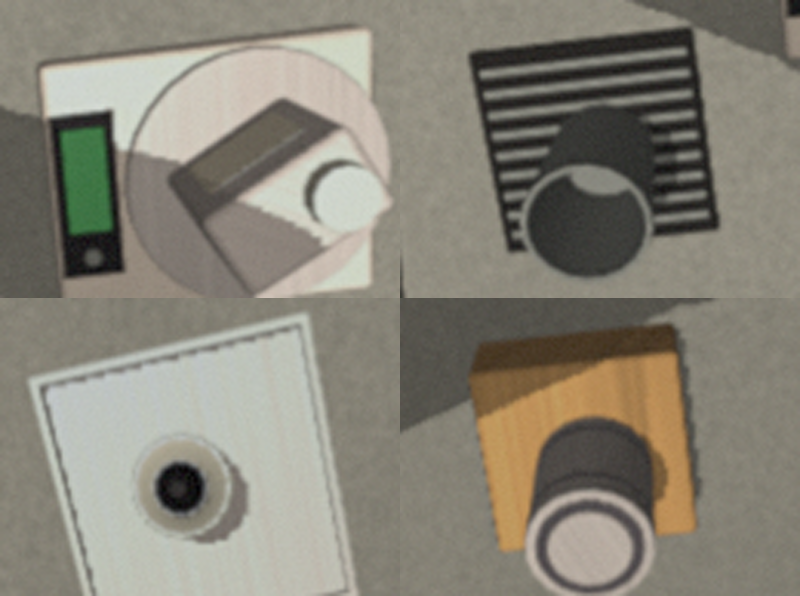

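The crop confirms the small can (cap at its right end), the white scale with its steel pan, the ribbed mat with the cup, the tray with the bottle and the block with the tin. Now the poses, with heights left free.

```bash
cat > fit.py <<'E'
from bench import *; from h import *; import pickle
S,D=get_calibration("scene"),get_calibration("side"); W1,W2=[pickle.load(open(f"w{i}.pkl","rb")) for i in(1,2)]
q=lambda p,s,ox,oy:(np.array(p,float)+.5)/s-.5+[ox,oy]
za=lambda p:(S,q(p,2.85,150,130)); zb=lambda p:(D,q(p,2.85,190,130))
def zc(i):
    c,ox,oy,tx,ty=[(W2,325,105,0,0),(W2,220,190,400,0),(W1,245,38,0,298),(W1,245,235,400,298)][i]
    return lambda p:(c,q((p[0]-tx,p[1]-ty),400/130,ox,oy))
def box(name,L,B,obs,yaw0,g):
    # corner order CCW seen from above, starting (-,+),(+,+),(+,-),(-,-) ; obs: (corner, (cam,uv))
    C=np.array([[-L,B],[L,B],[L,-B],[-L,-B]])/2
    def f(v):
        c,s=np.cos(v[3]),np.sin(v[3]); P=C@np.array([[c,s],[-s,c]])+v[:2]
        return np.concatenate([proj(o[0],[*P[i],v[2]])[0]-o[1] for i,o in obs])
    r=least_squares(f,[*g,yaw0],loss='soft_l1'); print(name,r.x[:3].round(4),'yaw',np.degrees(r.x[3]).round(1),'res',np.abs(f(r.x)).max().round(2))
TL,TR,BR,BL=range(4)
m,t,b,s=zc(1),zc(2),zc(3),zc(0)
w1=lambda p:(W1,np.array(p,float))
box('mat',.12,.12,[(TL,m((470,53))),(TR,m((690,30))),(BR,m((717,227))),(BL,m((511,250))),(BL,za((76,276))),(BR,za((120,344))),(TR,za((240,297))),(TR,zb((620,500))),(BL,zb((379,497))),(BR,zb((504,595)))][:7]+[],.1,(.46,-.3,.006))
box('mat+side',.12,.12,[(TL,m((470,53))),(TR,m((690,30))),(BR,m((717,227))),(BL,m((511,250))),(TL,zb((379,497))),(BL,zb((504,595))),(BR,zb((620,500)))],.1,(.46,-.3,.006))
box('block',.11,.11,[(TL,b((470,376))),(TR,b((678,350))),(BR,b((695,530))),(BL,b((502,550))),(BL,za((392,175))),(BR,za((450,210))),(TR,za((533,178))),(TL,zb((155,257))),(BL,zb((240,297))),(BR,zb((332,247)))],.1,(.46,.01,.04))
box('tray',.13,.13,[(TL,t((30,380))),(TR,t((307,314))),(BR,w1((360,135))),(BL,w1((278,153))),(BL,za((611,128))),(BR,za((697,168))),(TR,za((769,134))),(TL,zb((10,133))),(BL,zb((93,179))),(BR,zb((189,127)))],.2,(.46,.31,.014))
box('cantop',.066,.04,[(TL,s((204,220))),(TR,s((344,127))),(BR,s((393,203))),(BL,s((256,297)))],.6,(.65,-.17,.13))
for n,o in dict(pan=[s((260,176)),za((359,343)),zb((571,274))],coaster=[w1((432.5,197.5)),za((683,269)),zb((345,140))],cuprim=[m((589,221)),za((141,214)),zb((512,404))],tintop=[b((590,545)),za((460,115)),zb((247,176))],nozzle=[t((180,488)),za((701,52)),zb((83,41))],cap=[s((345,197)),za((374,241)),zb((573,152))]).items():
    x,e=tri(*o); print(n,x.round(4),'res',e.round(2))
E
python3 fit.py
```

```text
mat [ 0.4621 -0.3042  0.0005] yaw 7.8 res 1.47
mat+side [ 0.4634 -0.3034  0.0036] yaw 7.6 res 1.68
block [0.4575 0.0211 0.0359] yaw 8.1 res 4.63
tray [0.4637 0.3135 0.0123] yaw 12.9 res 1.94
cantop [ 0.6506 -0.1694  0.107 ] yaw 37.0 res 0.53
pan [ 0.653  -0.1698  0.0353] res 1.01
coaster [0.6619 0.1638 0.0029] res 0.44
cuprim [ 0.4678 -0.305   0.0899] res 0.56
tintop [0.4618 0.0162 0.1071] res 0.98
nozzle [0.4592 0.3178 0.1111] res 1.12
cap [ 0.6567 -0.155   0.143 ] res 0.92
```

```bash
cat > can.py <<'E'
from fit import *
s=zc(0); on=lambda p,z:onz(*s(p),z)[:2].round(4)
print('top',[on(p,.132) for p in((204,220),(344,127),(393,203),(256,297))],'bot',[on(p,.04) for p in((170,178),(283,98))],'cap',on((345,197),.146))
C=np.array([[-.033,.02,.132],[.033,.02,.132],[.033,-.02,.132],[-.033,-.02,.132],[-.033,.02,.04],[.033,.02,.04],[.016,0,.146]])
O=[s(p)[1] for p in((204,220),(344,127),(393,203),(256,297),(170,178),(283,98),(345,197))]+[za((374,241))[1],zb((573,152))[1]]
def f(v):
    R=Ro.from_rotvec([0,0,v[2]]).as_matrix(); P=C@R.T+[v[0],v[1],0]
    return np.r_[(proj(W2,P)-O[:7]).ravel(),(proj(S,P[6:])-O[7:8]).ravel(),(proj(D,P[6:])-O[8:]).ravel()]
r=least_squares(f,[.645,-.165,.6],loss='soft_l1'); print(r.x,np.degrees(r.x[2]),f(r.x).round(1))
yaw=np.degrees(r.x[2])-90
nav((*r.x[:2],.20,yaw),(*r.x[:2],.097,yaw))
E
python3 can.py | tail -12
```

```text
pan [ 0.653  -0.1698  0.0353] res 1.01
coaster [0.6619 0.1638 0.0029] res 0.44
cuprim [ 0.4678 -0.305   0.0899] res 0.56
tintop [0.4618 0.0162 0.1071] res 0.98
nozzle [0.4592 0.3178 0.1111] res 1.12
cap [ 0.6567 -0.155   0.143 ] res 0.92
top [array([ 0.6067, -0.1666]), array([ 0.6566, -0.1301]), array([ 0.6787, -0.1592]), array([ 0.6296, -0.1978])] bot [array([ 0.609 , -0.1691]), array([ 0.6586, -0.1312])] cap [ 0.6552 -0.1539]
[ 0.64360077 -0.16428853  0.65076594] 37.2861419239773 [-1.3  1.4  1.1 -1.5  2.7  0.8 -0.3  1.8 -2.6 -0.5 -0.4 -2.   0.9  0.6
  0.2 -1.1 -1.1 -1. ]
t 2.45 pos [ 0.5233 -0.1435  0.3965] tilt 0.09 yaw 0.71 w 0.0856 f [-0.5 -0.1 -0.6]
(np.float64(0.6436007683519007), np.float64(-0.1642885324945286), 0.2, np.float64(-52.7138580760227)) -> [-2.23 12.04 19.63] [-0.001  0.001  0.932]
(np.float64(0.6436007683519007), np.float64(-0.1642885324945286), 0.097, np.float64(-52.7138580760227)) -> [-2.23 12.06 29.93] [-0.001  0.001  0.932]
```

```bash
python3 -m inch '[[1,-2.2,12,19.6,0,0,0.932],[1,-2.2,12,19.6,0,0,0.932],[1,-2.2,12,19.6,0,0,0.932],[1,-2.2,12,19.6,0,0,0.932],[1,-2.2,12,19.6,0,0,0.932]]'
python3 -m inch '[[1,0,0,0,0,0,0],[1,0,0,0,0,0,0]]' >/dev/null
python3 -c "
from h import *
nav((.6436,-.1643,.2,-52.7),(.6436,-.1643,.097,-52.7))"
```

```text
time: 3.08
tool_pos: [0.6433, -0.1593, 0.1954]
tool_rot: [-2.972, -1.002, 0.011]
force: [-0.5, -0.1, 0.6]
grip_width: 0.0852
grasp_force: 0.0
t 3.33 pos [ 0.6438 -0.1626  0.2017] tilt 0.05 yaw -52.31 w 0.0855 f [ 0.3  0.8 -0.3]
(0.6436, -0.1643, 0.2, -52.7) -> [-0.12  0.13  0.17] [-0.    -0.001  0.007]
(0.6436, -0.1643, 0.097, -52.7) -> [-0.13  0.13 10.47] [-0.    -0.001  0.007]
```

```bash
python3 -m inch '[[1,-0.1,0.1,5,0,0,0],[1,-0.1,0.1,10.3,0,0,0],[1,-0.1,0.1,10.3,0,0,0],[1,-0.1,0.1,10.3,0,0,0]]'
python3 -m inch '[[0,0,0,0,0,0,0],[0,0,0,0,0,0,0],[0,0,0,0,0,0,0],[0,0,0,0,0,0,0],[0,0,0,0,0,0,0]]'
python3 -m inch '[[0,0,0,0,0,0,0],[0,0,0,-2,0,0,0],[0,0,0,-5,0,0,0],[0,0,0,-13,0,0,0],[0,0,0,-13,0,0,0]]'
python3 -c "
from h import *
nav((.662,.163,.235,0),(.662,.163,.063,0))"
```

```text
time: 3.82
tool_pos: [0.6443, -0.1658, 0.101]
tool_rot: [2.974, 1.008, 0.004]
force: [0.8, -0.4, 0.6]
grip_width: 0.085
grasp_force: 0.0
time: 4.45
tool_pos: [0.6438, -0.1656, 0.0996]
tool_rot: [2.975, 1.006, 0.002]
force: [-2.9, 0.6, 6.4]
grip_width: 0.0391
grasp_force: 61.1
time: 5.08
tool_pos: [0.6444, -0.1669, 0.234]
tool_rot: [2.972, 1.004, 0.009]
force: [0.3, -0.6, -2.7]
grip_width: 0.0396
grasp_force: 61.2
t 5.08 pos [ 0.6444 -0.1669  0.234 ] tilt 0.39 yaw -52.68 w 0.0396 f [ 0.3 -0.6 -2.7]
(0.662, 0.163, 0.235, 0) -> [ 21.4  -25.17  -0.16] [ 0.007 -0.001 -0.919]
(0.662, 0.163, 0.063, 0) -> [ 21.34 -25.27  17.04] [ 0.007 -0.001 -0.919]
```

```bash
python3 -m inch '[[0,16,-19,0,0,0,-0.75],[0,16,-19,0,0,0,-0.75],[0,16,-19,0,0,0,-0.75],[0,16,-19,0,0,0,-0.75],[0,16,-19,0,0,0,-0.75]]' | head -3
python3 -c "
from h import *
nav((.662,.163,.235,0),(.662,.163,.0645,0))"
```

```text
time: 5.7
tool_pos: [0.6544, 0.0915, 0.2272]
tool_rot: [-2.384, -2.04, -0.001]
t 5.7 pos [0.6544 0.0915 0.2272] tilt 0.24 yaw -8.9 w 0.0396 f [-0.5 -0.9 -3.1]
(0.662, 0.163, 0.235, 0) -> [ 7.19 -0.35 -0.75] [-0.002 -0.003 -0.155]
(0.662, 0.163, 0.0645, 0) -> [ 7.13 -0.31 16.3 ] [-0.002 -0.003 -0.155]
```

```bash
python3 -m inch '[[0,7.1,-0.3,0,0,0,-0.155],[0,7.1,-0.3,8,0,0,-0.155],[0,7.1,-0.3,12,0,0,-0.155],[0,7.1,-0.3,12,0,0,-0.155]]' | head -3
python3 -c "
from h import *
nav((.662,.163,.0645,0))"
```

```text
time: 6.2
tool_pos: [0.6601, 0.1524, 0.1028]
tool_rot: [-2.234, -2.201, 0.016]
t 6.2 pos [0.6601 0.1524 0.1028] tilt 0.65 yaw -0.84 w 0.0393 f [-0.6 -0.2 -1.7]
(0.662, 0.163, 0.0645, 0) -> [1.07 0.21 3.83] [-0.011  0.003 -0.015]
```

```bash
python3 -m inch '[[0,0,0,0,0,0,0],[0,0,0,0,0,0,0],[0,0,0,0,0,0,0]]' | head -3
python3 -c "
from h import *
nav((.662,.163,.0645,0))"
```

```text
time: 6.58
tool_pos: [0.6653, 0.1529, 0.1107]
tool_rot: [2.236, 2.204, 0.005]
t 6.58 pos [0.6653 0.1529 0.1107] tilt 0.2 yaw -0.82 w 0.0396 f [-0.3  0.1 -2.6]
(0.662, 0.163, 0.0645, 0) -> [ 1.   -0.36  4.62] [ 0.003 -0.001 -0.014]
```

```bash
python3 -m inch '[[0,1,-0.3,0,0,0,0],[0,1,-0.3,2.5,0,0,0],[0,1,-0.3,3.6,0,0,0],[0,1,-0.3,4.2,0,0,0],[0,1,-0.3,4.5,0,0,0]]' | head -4
python3 -m inch '[[0,0,0,0,0,0,0],[0,0,0,0,0,0,0]]' | head -4
python3 -c "
from h import *
nav((.662,.163,.0645,0))"
```

```text
time: 7.2
tool_pos: [0.6613, 0.1633, 0.0656]
tool_rot: [-2.236, -2.205, -0.001]
force: [-14.5, -0.2, 27.3]
time: 7.45
tool_pos: [0.6614, 0.1633, 0.0657]
tool_rot: [-2.237, -2.205, -0.002]
force: [-7.2, -0.8, 11.2]
t 7.45 pos [0.6614 0.1633 0.0657] tilt 0.07 yaw -0.81 w 0.0397 f [-7.2 -0.8 11.2]
(0.662, 0.163, 0.0645, 0) -> [-0.03  0.06  0.12] [ 0.001 -0.001 -0.014]
```

```bash
python3 -m inch '[[1,0,0,0,0,0,0],[1,0,0,0,0,0,0],[1,0,0,0,0,0,0],[1,0,0,-4,0,0,0],[1,0,0,-12,0,0,0]]' | head -4
python3 -m inch '[[1,-5,-1,-12,0,0,0],[1,-14,-4,-20,0,0,0],[1,-18,-6,-24,0,0,0],[1,-20,-6,-26,0,0,0],[1,-20,-6,-26,0,0,0]]' | head -3
python3 -c "
from h import *
nav((.55,-.13,.4,0))"
```

```text
time: 8.07
tool_pos: [0.6597, 0.163, 0.1644]
tool_rot: [-2.235, -2.204, 0.007]
force: [1.3, 0.2, 0.1]
time: 8.7
tool_pos: [0.6025, -0.0218, 0.4099]
tool_rot: [2.237, 2.206, 0.001]
t 8.7 pos [ 0.6025 -0.0218  0.4099] tilt 0.03 yaw -0.81 w 0.0856 f [ 1.3 -0.3  0.4]
(0.55, -0.13, 0.4, 0) -> [-10.89  -5.1    0.99] [ 0.    -0.    -0.014]
```

```bash
python3 -m inch '[[1,-8,-5,1,0,0,-0.014],[1,-8,-5,1,0,0,-0.014],[1,-8,-5,1,0,0,-0.014],[1,-8,-5,1,0,0,-0.014]]' | head -3
python3 - <<'E'
from h import *
from bench import *
import pickle
nav()
c=get_calibration("wrist"); f=grab_frame("wrist"); cv2.imwrite("pics/w3.png",f[:,:,::-1]); pickle.dump(c,open("w3.pkl","wb"))
p=proj(c,[[.645,-.17,.04],[.465,-.304,.006],[.653,-.17,.04]]);print(p)
x0,y0=[int(p[:,i].min())-60 for i in(0,1)]; x0=max(x0,0);y0=max(y0,0)
print(x0,y0)
cv2.imwrite("pics/w3z.png",cv2.resize(f[y0:y0+195,x0:x0+260,::-1],(780,585),interpolation=cv2.INTER_CUBIC))
E
```

```text
time: 9.2
tool_pos: [0.5525, -0.0989, 0.3982]
tool_rot: [-2.22, -2.222, -0.001]
t 9.2 pos [ 0.5525 -0.0989  0.3982] tilt 0.04 yaw 0.05 w 0.0855 f [1.  0.2 0.2]
[[381.9540143  193.48106522]
 [269.04209256 262.57894633]
 [387.29384423 193.48529193]]
209 133
```

View pics/w3z.png

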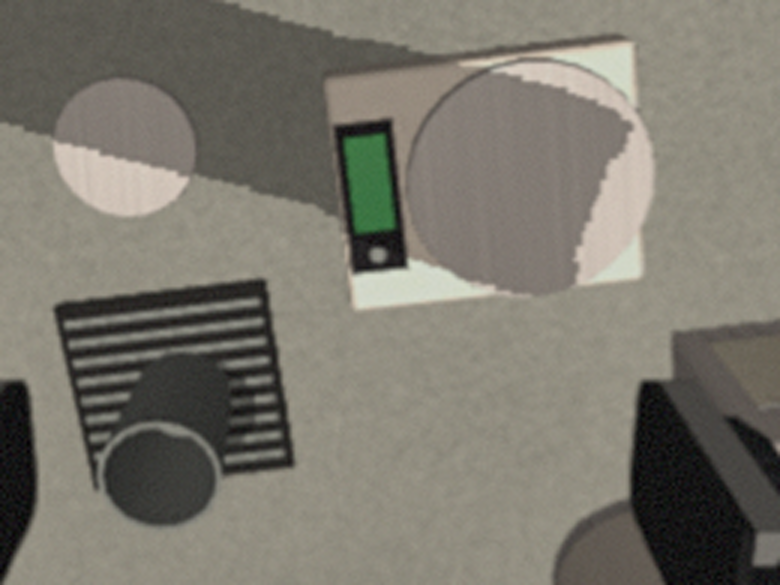

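The pan is now bare: circle centre at crop (530,177), i.e. pixel (385,192). Cup rim is at crop (161,474), and mat corners at (55,305), (265,281), (294,464), (97,490).

```bash
python3 - <<'E' | tail -5
from fit import *
W3=pickle.load(open("w3.pkl","rb")); w=lambda p:(W3,q(p,3,209,133)); m=zc(1)
print('pan',onz(*w((530,177)),.04), tri(w((530,177)),zb((571,274)),za((359,343))))
box('mat',.12,.12,[(TL,m((470,53))),(TR,m((690,30))),(BR,m((717,227))),(BL,m((511,250))),(TL,w((55,305))),(TR,w((265,281))),(BR,w((294,464))),(TL,zb((379,497))),(BL,zb((504,595))),(BR,zb((620,500))),(BL,za((76,276))),(BR,za((120,344))),(TR,za((240,297)))],.1,(.46,-.3,.006))
x=onz(*w((161,474)),.091); print('cup',x,tri(w((161,474)),m((589,221)),za((141,214)),zb((512,404))))
nav((.467,-.305,.2,0))
E
```

```text
pan [ 0.64989541 -0.16715688  0.04      ] (array([ 0.65183443, -0.16989713,  0.03489698]), np.float64(0.9211561569612741))
mat [ 0.4632 -0.3036  0.0034] yaw 7.6 res 1.71
cup [ 0.46716189 -0.30435662  0.091     ] (array([ 0.46751673, -0.30502802,  0.08999945]), np.float64(0.6903820756842833))
t 9.25 pos [ 0.5527 -0.0984  0.398 ] tilt 0.02 yaw 0.11 w 0.0855 f [ 0.6  0.3 -1. ]
(0.467, -0.305, 0.2, 0) -> [-20.65  -8.61  19.8 ] [-0.    -0.     0.002]
```

```bash
python3 -m inch '[[1,-20.6,-8.6,19.8,0,0,0],[1,-20.6,-8.6,19.8,0,0,0],[1,-20.6,-8.6,19.8,0,0,0],[1,-20.6,-8.6,19.8,0,0,0],[1,-20.6,-8.6,19.8,0,0,0]]' | head -3
python3 -m inch '[[1,0,0,0,0,0,0],[1,0,0,0,0,0,0],[1,0,0,0,0,0,0]]' | head -3
python3 -c "
from h import *
nav((.467,-.305,.055,0))"
```

```text
time: 9.88
tool_pos: [0.4658, -0.3062, 0.1983]
tool_rot: [-2.219, -2.222, 0.002]
time: 10.25
tool_pos: [0.4679, -0.3044, 0.201]
tool_rot: [2.217, 2.224, 0.001]
t 10.25 pos [ 0.4679 -0.3044  0.201 ] tilt 0.08 yaw 0.18 w 0.0852 f [ 0.3 -0.5 -1.5]
(0.467, -0.305, 0.055, 0) -> [-0.05 -0.11 14.6 ] [0.001 0.    0.003]
```

```bash
python3 -m inch '[[1,0,-0.1,6,0,0,0],[1,0,-0.1,12,0,0,0],[1,0,-0.1,14.5,0,0,0],[1,0,-0.1,14.5,0,0,0],[1,0,-0.1,14.5,0,0,0]]' | head -4
python3 -m inch '[[0,0,0,0,0,0,0],[0,0,0,0,0,0,0],[0,0,0,0,0,0,0],[0,0,0,0,0,0,0],[0,0,0,0,0,0,0]]'
python3 -m inch '[[0,0,0,-1,0,0,0],[0,0,0,-5,0,0,0],[0,0,0,-11,0,0,0],[0,0,0,-16,0,0,0],[0,0,0,-16,0,0,0]]'
python3 -c "
from h import *
nav((.65,-.1685,.215,0))"
```

```text
time: 10.88
tool_pos: [0.4666, -0.3059, 0.057]
tool_rot: [2.218, 2.221, 0.001]
force: [0.0, -0.1, -0.5]
time: 11.5
tool_pos: [0.4664, -0.3064, 0.0573]
tool_rot: [2.219, 2.22, 0.003]
force: [-1.3, 1.2, 9.3]
grip_width: 0.0608
grasp_force: 62.2
time: 12.12
tool_pos: [0.4667, -0.3075, 0.2203]
tool_rot: [2.217, 2.215, 0.005]
force: [0.1, 1.6, -0.5]
grip_width: 0.0607
grasp_force: 65.1
t 12.12 pos [ 0.4667 -0.3075  0.2203] tilt 0.48 yaw -0.03 w 0.0607 f [ 0.1  1.6 -0.5]
(0.65, -0.1685, 0.215, 0) -> [13.91 18.32  0.62] [ 0.008  0.003 -0.001]
```

```bash
python3 -m inch '[[0,13.8,18.3,0.5,0,0,0],[0,13.8,18.3,0.5,0,0,0],[0,13.8,18.3,0.5,0,0,0],[0,13.8,18.3,0.5,0,0,0],[0,13.8,18.3,0.5,0,0,0]]' | head -3
python3 -m inch '[[0,0,0,0,0,0,0],[0,0,0,3,0,0,0],[0,0,0,7,0,0,0],[0,0,0,7,0,0,0],[0,0,0,7,0,0,0]]' | head -3
python3 -c "
from h import *
nav((.65,-.1685,.0913,0))"
```

```text
time: 12.75
tool_pos: [0.6502, -0.163, 0.2079]
tool_rot: [-2.212, -2.227, 0.001]
time: 13.38
tool_pos: [0.6481, -0.169, 0.1421]
tool_rot: [2.222, 2.219, 0.001]
t 13.38 pos [ 0.6481 -0.169   0.1421] tilt 0.09 yaw -0.09 w 0.0604 f [ 0.3 -0.7 -0.7]
(0.65, -0.1685, 0.0913, 0) -> [0.05 0.18 5.08] [ 0.001  0.001 -0.001]
```

```bash
python3 -m inch '[[0,0.1,0.1,2.5,0,0,0],[0,0.1,0.1,4,0,0,0],[0,0.1,0.1,4.6,0,0,0],[0,0.1,0.1,5,0,0,0],[0,0.1,0.1,5.1,0,0,0]]' | head -4
python3 -m inch '[[0,0,0,0,0,0,0],[0,0,0,0,0,0,0]]' | head -4
python3 -m inch '[[1,0,0,0,0,0,0],[1,0,0,0,0,0,0],[1,0,0,0,0,0,0],[1,0,0,-4,0,0,0],[1,0,0,-12,0,0,0]]' | head -4
python3 -m inch '[[1,8,0,-6,0,0,0],[1,14,0,-6,0,0,0],[1,20,0,-6,0,0,0],[1,26,0,-6,0,0,0],[1,26,0,-6,0,0,0]]' | head -4
python3 - <<'E'
from h import *
from bench import *
import pickle
nav((.6614,.1633,.2,0))
for n in("scene","side","wrist"):
    pickle.dump(get_calibration(n),open(f"v4{n}.pkl","wb")); cv2.imwrite(f"pics/v4{n}.png",grab_frame(n)[:,:,::-1])
a=cv2.imread("pics/v4scene.png")[150:290,170:450]; b=cv2.imread("pics/v4side.png")[140:280,240:520]
cv2.imwrite("pics/v4.png",cv2.resize(np.vstack([a,b]),(600,600),interpolation=cv2.INTER_CUBIC))
E
```

```text
time: 14.0
tool_pos: [0.6495, -0.1672, 0.0913]
tool_rot: [2.221, 2.22, 0.001]
force: [-5.4, 2.5, 13.9]
time: 14.25
tool_pos: [0.6495, -0.1672, 0.0914]
tool_rot: [2.221, 2.22, 0.001]
force: [-4.0, 0.8, 8.1]
time: 14.88
tool_pos: [0.6479, -0.1659, 0.1904]
tool_rot: [-2.218, -2.219, 0.005]
force: [1.4, -0.1, 1.5]
time: 15.5
tool_pos: [0.6487, 0.0995, 0.2513]
tool_rot: [-2.212, -2.228, -0.002]
force: [0.6, -1.1, -0.5]
t 15.5 pos [0.6487 0.0995 0.2513] tilt 0.12 yaw 0.4 w 0.0856 f [ 0.6 -1.1 -0.5]
(0.6614, 0.1633, 0.2, 0) -> [6.36 1.32 5.15] [-0.001 -0.002  0.007]
```

View pics/v4.png

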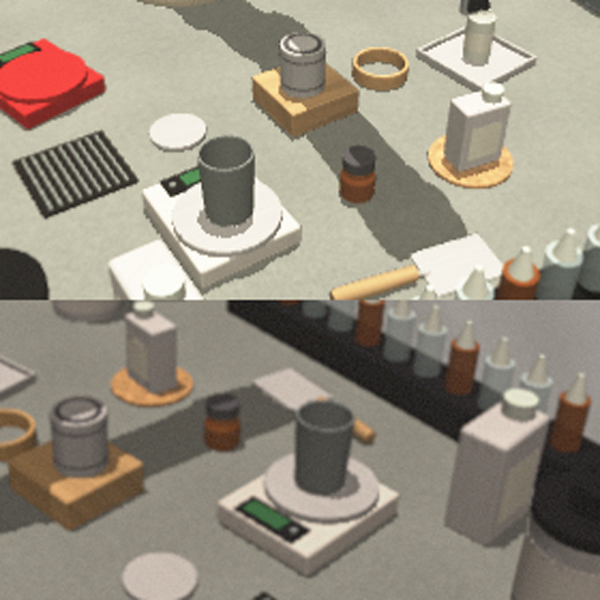

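Scene and side: the cup stands centred on the pan (scene crop 228,214), the can stands upright on the coaster (475,135), and the mat is bare.

```bash
python3 -c "
from fit import *
v=lambda p:(S,q(p,600/280,170,150))
print(onz(*v((74.5,172.5)),.006))
# cap check
o=lambda p:(D,q((p[0],p[1]-300),600/280,240,140))
print('cap',tri(v((494,93)),o((144,309))),'cup rim',tri(v((227,151)),o((325,416))))
" | tail -2
python3 -m inch '[[1,6.3,1.3,4,0,0,0],[1,6.3,1.3,4,0,0,0],[1,6.3,1.3,4,0,0,0],[1,6.3,1.3,4,0,0,0]]' | head -3
python3 -c "
from h import *
nav((.6614,.1633,.0657,-0.8))"
```

```text
[ 0.46891547 -0.30620073  0.006     ]
cap (array([0.66434964, 0.1800719 , 0.10619619]), np.float64(0.17908942917713944)) cup rim (array([ 0.65064137, -0.16752406,  0.12462649]), np.float64(0.402336365826244))
time: 16.15
tool_pos: [0.6628, 0.1532, 0.2128]
tool_rot: [2.224, 2.216, 0.0]
t 16.15 pos [0.6628 0.1532 0.2128] tilt 0.11 yaw -0.19 w 0.0858 f [-0.2 -0.4 -0.7]
(0.6614, 0.1633, 0.0657, -0.8) -> [ 1.03 -0.16 14.71] [0.001 0.001 0.011]
```

```bash
python3 -m inch '[[1,0.9,-0.1,6,0,0,0],[1,0.9,-0.1,11,0,0,0],[1,0.9,-0.1,14.4,0,0,0],[1,0.9,-0.1,14.6,0,0,0],[1,0.9,-0.1,14.6,0,0,0]]' | head -4
python3 -m inch '[[0,0,0,0,0,0,0],[0,0,0,0,0,0,0],[0,0,0,0,0,0,0],[0,0,0,0,0,0,0],[0,0,0,0,0,0,0]]'
python3 -m inch '[[0,0,0,-1,0,0,0],[0,0,0,-5,0,0,0],[0,0,0,-11,0,0,0],[0,0,0,-17.5,0,0,0],[0,0,0,-17.5,0,0,0]]'
python3 -c "
from h import *
nav((.465,-.304,.24,0))"
```

```text
time: 16.77
tool_pos: [0.6625, 0.1641, 0.068]
tool_rot: [2.222, 2.218, 0.003]
force: [-0.6, 0.4, 1.4]
time: 17.4
tool_pos: [0.6617, 0.1654, 0.0669]
tool_rot: [2.221, 2.221, 0.002]
force: [-1.8, -0.8, 5.6]
grip_width: 0.0391
grasp_force: 60.8
time: 18.02
tool_pos: [0.6635, 0.165, 0.2475]
tool_rot: [2.218, 2.218, 0.013]
force: [0.3, -0.5, -2.9]
grip_width: 0.0394
grasp_force: 61.0
t 18.02 pos [0.6635 0.165  0.2475] tilt 0.57 yaw -0.01 w 0.0394 f [ 0.3 -0.5 -2.9]
(0.465, -0.304, 0.24, 0) -> [-46.9  -19.85   0.45] [ 0.01  -0.002 -0.   ]
```

```bash
python3 -m inch '[[0,-27,-11,0,0,0,0],[0,-27,-11,0,0,0,0],[0,-27,-11,0,0,0,0],[0,-27,-11,0,0,0,0],[0,-27,-11,0,0,0,0]]' | head -3
python3 -m inch '[[0,-19.9,-8.8,0,0,0,0],[0,-19.9,-8.8,0,0,0,0],[0,-19.9,-8.8,0,0,0,0],[0,-19.9,-8.8,4,0,0,0],[0,-19.9,-8.8,8,0,0,0]]' | head -3
python3 -m inch '[[0,0,0,4,0,0,0],[0,0,0,4,0,0,0],[0,0,0,4,0,0,0]]' | head -3
python3 -c "
from h import *
nav((.465,-.304,.0667,0))"
```

```text
time: 18.65
tool_pos: [0.5489, -0.108, 0.2401]
tool_rot: [-2.225, -2.217, 0.002]
time: 19.27
tool_pos: [0.4606, -0.3069, 0.1597]
tool_rot: [2.228, 2.214, -0.001]
time: 19.65
tool_pos: [0.4635, -0.3041, 0.1219]
tool_rot: [2.221, 2.221, -0.0]
t 19.65 pos [ 0.4635 -0.3041  0.1219] tilt 0.05 yaw -0.0 w 0.039 f [ 0.6 -0.4 -1.4]
(0.465, -0.304, 0.0667, 0) -> [0.02 0.15 5.52] [ 0.     0.001 -0.   ]
```

```bash
python3 -m inch '[[0,0,0.1,2.5,0,0,0],[0,0,0.1,4.2,0,0,0],[0,0,0.1,5,0,0,0],[0,0,0.1,5.4,0,0,0],[0,0,0.1,5.5,0,0,0]]' | head -4
python3 -m inch '[[0,0,0,0,0,0,0],[0,0,0,0,0,0,0]]' | head -4
python3 -m inch '[[1,0,0,0,0,0,0],[1,0,0,0,0,0,0],[1,0,0,0,0,0,0],[1,0,0,-4,0,0,0],[1,0,0,-12,0,0,0]]' | head -4
python3 -m inch '[[1,6,0,-12,0,0,0],[1,12,0,-22,0,0,0],[1,18,0,-25,0,0,0],[1,24,0,-25,0,0,0],[1,24,0,-25,0,0,0]]' | head -4
python3 -c "
from h import *
nav((.47,.2,.4,0))"
```

```text
time: 20.27
tool_pos: [0.4644, -0.3041, 0.0668]
tool_rot: [2.221, 2.221, 0.001]
force: [-4.3, 4.9, 12.1]
time: 20.52
tool_pos: [0.4644, -0.304, 0.0669]
tool_rot: [2.221, 2.221, 0.001]
force: [-2.5, 1.6, 5.6]
time: 21.15
tool_pos: [0.4632, -0.3028, 0.1678]
tool_rot: [-2.219, -2.219, 0.003]
force: [0.8, -0.3, 0.3]
time: 21.78
tool_pos: [0.4638, -0.0985, 0.396]
tool_rot: [2.222, 2.22, 0.002]
force: [2.1, 1.2, 0.6]
t 21.77 pos [ 0.4638 -0.0985  0.396 ] tilt 0.08 yaw -0.04 w 0.0858 f [2.1 1.2 0.6]
(0.47, 0.2, 0.4, 0) -> [29.85  0.6  -0.38] [ 0.001 -0.001 -0.001]
```

```bash
python3 -m inch '[[1,18,0.6,-0.4,0,0,0],[1,18,0.6,-0.4,0,0,0],[1,18,0.6,-0.4,0,0,0],[1,18,0.6,-0.4,0,0,0],[1,18,0.6,-0.4,0,0,0]]' | head -2
python3 - <<'E'
from h import *
from bench import *
import pickle
nav()
c=get_calibration("wrist"); f=grab_frame("wrist"); cv2.imwrite("pics/w5.png",f[:,:,::-1]); pickle.dump(c,open("w5.pkl","wb"))
p=proj(c,[.46,.02,.04])[0]; print(p); x0,y0=int(p[0])-100,int(p[1])-75; print(x0,y0)
g=grab_frame("scene")[150:290,170:450,::-1]
A=cv2.resize(f[y0:y0+150,x0:x0+200,::-1],(400,300),interpolation=cv2.INTER_CUBIC)
cv2.imwrite("pics/w5z.png",np.vstack([cv2.resize(A,(480,360)),cv2.resize(g,(480,240),interpolation=cv2.INTER_CUBIC)]))
E
```

```text
time: 22.4
tool_pos: [0.4702, 0.0795, 0.3985]
t 22.4 pos [0.4702 0.0795 0.3985] tilt 0.04 yaw -0.03 w 0.0851 f [-0.2 -1.3  0.3]
[313.57096704 185.64092767]
213 110
```

View pics/w5z.png

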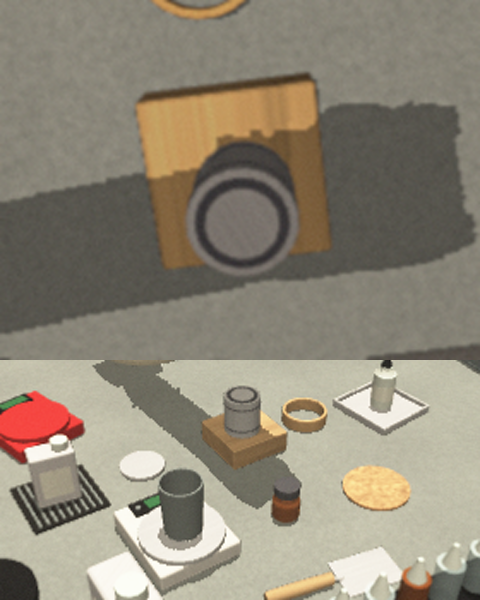

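The can stands on the mat, the cup on the scale, and the coaster is free again. Block-top corners are at crop (138,103), (318,84), (330,249), (164,269), and the tin lid at (243,219).

```bash
python3 - <<'E' | tail -6
from fit import *
W5=pickle.load(open("w5.pkl","rb")); w=lambda p:(W5,q(p,2.4,213,110)); b=zc(3)
P=[(138,103),(318,84),(330,249),(164,269)]
print('mean@.04',np.mean([onz(*w(p),.04) for p in P],0),'mean w1@.04',np.mean([onz(*b(p),.04) for p in ((470,376),(678,350),(695,530),(502,550))],0))
box('block',.11,.11,[(i,w(p)) for i,p in enumerate(P)]+[(TL,b((470,376))),(TR,b((678,350))),(BR,b((695,530))),(BL,b((502,550)))],.1,(.46,.01,.04))
t=zc(2); print('tray@.014',np.mean([onz(*o,.014) for o in (t((30,380)),t((307,314)),(W1,np.array([360,135.])),(W1,np.array([278,153.])))],0))
print('tin',onz(*w((243,219)),.108),tri(w((243,219)),b((590,545)),za((460,115)),zb((247,176))))
t=zc(2);print('bottle body top',onz(*t((183,486)),.076),'noz',onz(*t((180,488)),.112))
nav((.461,.316,.25,0))
E
```

```text
block [0.4567 0.0194 0.0317] yaw 6.6 res 1.42
tray@.014 [0.46317057 0.31378878 0.014     ]
tin [0.46163692 0.018196   0.108     ] (array([0.46172873, 0.01705414, 0.10710981]), np.float64(1.1851827274326183))
bottle body top [0.45837763 0.31807123 0.076     ] noz [0.4587479  0.31822399 0.112     ]
t 22.5 pos [0.4703 0.0785 0.3987] tilt 0.02 yaw -0.16 w 0.0855 f [-1.  -0.5 -0.3]
(0.461, 0.316, 0.25, 0) -> [23.75 -1.01 14.87] [ 0.    -0.    -0.003]
```

```bash
python3 -m inch '[[1,23.9,-1.2,14.8,0,0,0],[1,23.9,-1.2,14.8,0,0,0],[1,23.9,-1.2,14.8,0,0,0],[1,23.9,-1.2,14.8,0,0,0],[1,23.9,-1.2,14.8,0,0,0]]' | head -2
python3 -m inch '[[1,0,0,3,0,0,0],[1,0,0,6,0,0,0],[1,0,0,6,0,0,0],[1,0,0,6,0,0,0]]' | head -2
python3 -c "
from h import *
nav((.4585,.318,.056,0))"
```

```text
time: 23.12
tool_pos: [0.4572, 0.3208, 0.2483]
time: 23.62
tool_pos: [0.4592, 0.3187, 0.1919]
t 23.62 pos [0.4592 0.3187 0.1919] tilt 0.09 yaw -0.09 w 0.0853 f [0.5 1.  0.9]
(0.4585, 0.318, 0.056, 0) -> [-0.08 -0.09 13.59] [ 0.001 -0.001 -0.002]
```

```bash
python3 -m inch '[[1,0,-0.1,6,0,0,0],[1,0,-0.1,11,0,0,0],[1,0,-0.1,13.4,0,0,0],[1,0,-0.1,13.5,0,0,0],[1,0,-0.1,13.5,0,0,0]]' | head -4
python3 -m inch '[[0,0,0,0,0,0,0],[0,0,0,0,0,0,0],[0,0,0,0,0,0,0],[0,0,0,0,0,0,0],[0,0,0,0,0,0,0]]'
python3 -m inch '[[0,0,0,-1,0,0,0],[0,0,0,-5,0,0,0],[0,0,0,-10,0,0,0],[0,0,0,-12,0,0,0],[0,0,0,-12,0,0,0]]'
python3 -c "
from h import *
nav((.661,.163,.175,0))"
```

```text
time: 24.25
tool_pos: [0.4586, 0.32, 0.0576]
tool_rot: [2.222, 2.221, 0.005]
force: [0.0, 0.2, 0.6]
time: 24.88
tool_pos: [0.4577, 0.3197, 0.0566]
tool_rot: [-2.221, -2.221, -0.003]
force: [-0.6, 0.6, 6.8]
grip_width: 0.0405
grasp_force: 59.6
time: 25.5
tool_pos: [0.458, 0.3198, 0.1776]
tool_rot: [-2.221, -2.221, -0.006]
force: [0.4, -0.3, -1.5]
grip_width: 0.0407
grasp_force: 60.8
t 25.5 pos [0.458  0.3198 0.1776] tilt 0.22 yaw 0.0 w 0.0407 f [ 0.4 -0.3 -1.5]
(0.661, 0.163, 0.175, 0) -> [-15.68  20.3    0.27] [ 0.003 -0.003  0.   ]
```

```bash
python3 -m inch '[[0,-15.7,20.3,0,0,0,0],[0,-15.7,20.3,0,0,0,0],[0,-15.7,20.3,0,0,0,0],[0,-15.7,20.3,0,0,0,0],[0,-15.7,20.3,4,0,0,0]]' | head -2
python3 -m inch '[[0,0,0,3,0,0,0],[0,0,0,3,0,0,0],[0,0,0,3,0,0,0]]' | head -2
python3 -c "
from h import *
nav((.661,.163,.0566,0))"
```

```text
time: 26.12
tool_pos: [0.6647, 0.1556, 0.1363]
time: 26.5
tool_pos: [0.6602, 0.1625, 0.106]
t 26.5 pos [0.6602 0.1625 0.106 ] tilt 0.01 yaw 0.02 w 0.0407 f [ 0.6 -0.4 -1.2]
(0.661, 0.163, 0.0566, 0) -> [0.05 0.08 4.94] [0. 0. 0.]
```

```bash
python3 -m inch '[[0,0,0,2.5,0,0,0],[0,0,0,4,0,0,0],[0,0,0,4.6,0,0,0],[0,0,0,4.9,0,0,0],[0,0,0,4.9,0,0,0]]' | head -4
python3 -m inch '[[0,0,0,0,0,0,0],[1,0,0,0,0,0,0],[1,0,0,0,0,0,0],[1,0,0,0,0,0,0],[1,0,0,-3,0,0,0]]' | head -4
python3 -m inch '[[1,0,0,-6,0,0,0],[1,0,0,-12,0,0,0],[1,-5,-6,-13,0,0,0],[1,-10,-13,-13,0,0,0],[1,-14,-18,-13,0,0,0]]' | head -4
python3 -m inch '[[1,0,0,0,0,0,0],[1,0,0,0,0,0,0]]' | head -2
python3 -c "
from h import *
nav((.462,.017,.22,0),(.462,.017,.072,0))"
```

```text
time: 27.12
tool_pos: [0.6605, 0.1623, 0.0571]
tool_rot: [2.221, 2.221, 0.001]
force: [0.4, -0.5, -1.9]
time: 27.75
tool_pos: [0.6582, 0.1621, 0.0841]
tool_rot: [-2.219, -2.22, 0.007]
force: [0.2, -0.1, 0.9]
time: 28.38
tool_pos: [0.5113, 0.0462, 0.2164]
tool_rot: [2.221, 2.221, 0.001]
force: [1.1, -1.2, 1.3]
time: 28.62
tool_pos: [0.5129, 0.0478, 0.2168]
t 28.62 pos [0.5129 0.0478 0.2168] tilt 0.11 yaw 0.01 w 0.0852 f [ 0.6  0.5 -0.6]
(0.462, 0.017, 0.22, 0) -> [-3.08 -5.09 -0.33] [ 0.001 -0.001  0.   ]
(0.462, 0.017, 0.072, 0) -> [-3.1  -5.11 14.47] [ 0.001 -0.001  0.   ]
```

```bash
python3 -m inch '[[1,-3.1,-5.1,0,0,0,0],[1,-3.1,-5.1,0,0,0,0],[1,-3.1,-5.1,5,0,0,0],[1,-3.1,-5.1,5,0,0,0],[1,-3.1,-5.1,5,0,0,0]]' | head -2
python3 -c "
from h import *
nav((.462,.017,.072,0))"
```

```text
time: 29.25
tool_pos: [0.463, 0.0168, 0.1675]
t 29.25 pos [0.463  0.0168 0.1675] tilt 0.07 yaw 0.03 w 0.0855 f [-0.1 -0.4  0.3]
(0.462, 0.017, 0.072, 0) -> [ 0.02 -0.11  9.55] [0.001 0.001 0.001]
```

```bash
python3 -m inch '[[1,0,-0.1,5,0,0,0],[1,0,-0.1,8.5,0,0,0],[1,0,-0.1,9.5,0,0,0],[1,0,-0.1,9.5,0,0,0]]' | head -4
python3 -m inch '[[0,0,0,0,0,0,0],[0,0,0,0,0,0,0],[0,0,0,0,0,0,0],[0,0,0,0,0,0,0],[0,0,0,0,0,0,0]]'
python3 -m inch '[[0,0,0,-1,0,0,0],[0,0,0,-5,0,0,0],[0,0,0,-10,0,0,0],[0,0,0,-10,0,0,0],[0,0,0,-10,0,0,0]]'
python3 -c "
from h import *
nav((.463,.3135,.17,0))"
```

```text
time: 29.75
tool_pos: [0.4617, 0.0165, 0.0722]
tool_rot: [2.221, 2.221, 0.001]
force: [0.3, 0.6, 0.1]
time: 30.38
tool_pos: [0.4621, 0.0167, 0.0731]
tool_rot: [2.22, 2.221, 0.005]
force: [0.3, -0.1, 7.2]
grip_width: 0.0612
grasp_force: 63.4
time: 31.0
tool_pos: [0.4603, 0.0165, 0.1711]
tool_rot: [-2.221, -2.221, -0.0]
force: [-0.3, -0.0, -2.7]
grip_width: 0.0609
grasp_force: 66.4
t 31.0 pos [0.4603 0.0165 0.1711] tilt 0.03 yaw 0.01 w 0.0609 f [-0.3 -0.  -2.7]
(0.463, 0.3135, 0.17, 0) -> [29.7   0.28  0.13] [-0. -0.  0.]
```

```bash
python3 -m inch '[[0,29.7,0.3,0,0,0,0],[0,29.7,0.3,0,0,0,0],[0,29.7,0.3,0,0,0,0],[0,29.7,0.3,0,0,0,0],[0,29.7,0.3,0,0,0,0]]' | head -2
python3 -m inch '[[0,0,0,4,0,0,0],[0,0,0,8,0,0,0],[0,0,0,8,0,0,0],[0,0,0,8,0,0,0]]' | head -2
python3 -c "
from h import *
nav((.463,.3135,.0388,0))"
```

```text
time: 31.62
tool_pos: [0.4619, 0.3159, 0.1691]
time: 32.12
tool_pos: [0.464, 0.3133, 0.0917]
t 32.12 pos [0.464  0.3133 0.0917] tilt 0.02 yaw -0.03 w 0.0611 f [-0.1 -0.  -2.1]
(0.463, 0.3135, 0.0388, 0) -> [ 0.02 -0.1   5.29] [-0.  0. -0.]
```

```bash
python3 -m inch '[[0,0,0,2.5,0,0,0],[0,0,0,4.2,0,0,0],[0,0,0,5,0,0,0],[0,0,0,5.3,0,0,0],[0,0,0,5.3,0,0,0]]' | head -4
python3 -m inch '[[0,0,0,0,0,0,0],[1,0,0,0,0,0,0],[1,0,0,0,0,0,0],[1,0,0,0,0,0,0],[1,0,0,-3,0,0,0]]' | head -4
python3 -m inch '[[1,0,0,-6,0,0,0],[1,0,0,-12,0,0,0],[1,-2,0,-18,0,0,0],[1,-6,8,-20,0,0,0],[1,-6,12,-20,0,0,0]]' | head -4
python3 -m inch '[[1,-2,2,0,0,0,0],[1,-2,2,0,0,0,0]]' | head -2
python3 - <<'E'
from h import *
from bench import *
import pickle
nav((.661,.163,.22,0))
pickle.dump(get_calibration("wrist"),open("w6.pkl","wb"))
f=[grab_frame(n)[:,:,::-1] for n in("scene","side","wrist")]
for i,g in enumerate(f): cv2.imwrite(f"pics/v6_{i}.png",g)
a=f[0][130:270,260:460]; b=f[1][130:270,180:380]; w=f[2]
cv2.imwrite("pics/v6.png",np.vstack([cv2.resize(np.hstack([a,b]),(800,280),interpolation=cv2.INTER_CUBIC),cv2.resize(w[:256],(800,320))]))
E
```

```text
time: 32.75
tool_pos: [0.4641, 0.3136, 0.0391]
tool_rot: [-2.222, -2.221, -0.002]
force: [-1.7, -2.2, 2.1]
time: 33.38
tool_pos: [0.4621, 0.3124, 0.0664]
tool_rot: [-2.221, -2.222, 0.008]
force: [0.1, -0.1, 0.7]
time: 34.0
tool_pos: [0.5808, 0.2537, 0.271]
tool_rot: [2.22, 2.222, 0.008]
force: [0.9, 0.8, -0.2]
time: 34.25
tool_pos: [0.6008, 0.2311, 0.267]
t 34.25 pos [0.6008 0.2311 0.267 ] tilt 0.14 yaw -0.28 w 0.0851 f [-0.7 -0.6  1.2]
(0.661, 0.163, 0.22, 0) -> [-6.77  6.05  4.71] [ 0.     0.002 -0.005]
```

View pics/v6.png

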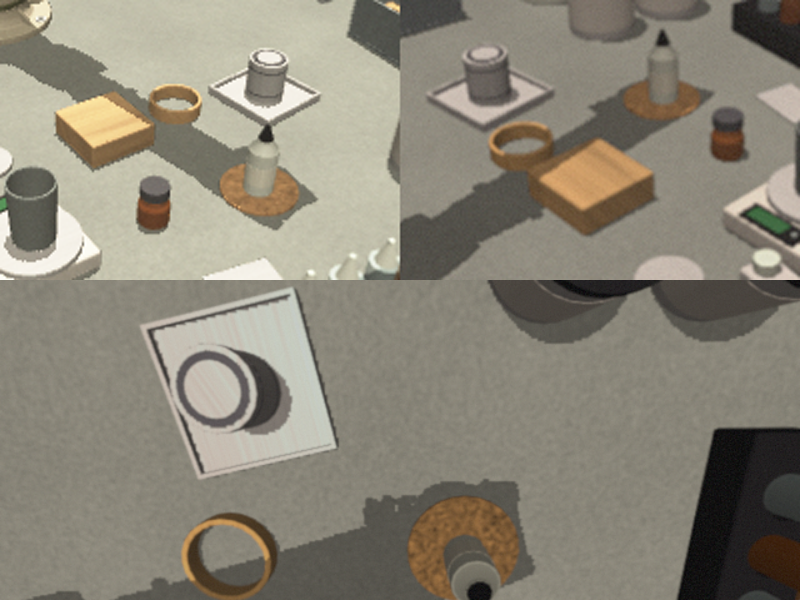

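The tin stands in the tray, the bottle stands upright on the coaster, and the bare block top is at scene crop (105,123), side crop (191,176).

```bash
python3 - <<'E' | tail -3
from fit import *
a=(S,q((105,124),2,260,130)); b=(D,q((191,176),2,180,130))
print('block',onz(*a,.04),onz(*b,.04),tri(a,b))
W6=pickle.load(open("w6.pkl","rb")); w=lambda p:(W6,q((p[0],p[1]-280),1.25,0,0))
print('tray',np.mean([onz(*w(p),.014) for p in((142,326),(296,289),(337,446),(201,477))],0),'tin',onz(*w((213,388)),.074),'bottle noz',onz(*w((479,591)),.112))
E
python3 -m inch '[[1,-6.7,6,4,0,0,0],[1,-6.7,6,4,0,0,0],[1,-6.7,6,4,0,0,0],[1,-6.7,6,8,0,0,0],[1,-6.7,6,8,0,0,0]]' | head -2
python3 -m inch '[[1,0,0,0,0,0,0]]' | head -2
python3 -c "
from h import *
nav((.6605,.1623,.0566,0))"
```

```text
cap [ 0.6567 -0.155   0.143 ] res 0.92
block [0.47434628 0.01364943 0.04      ] [0.454009   0.01131973 0.04      ] (array([0.4603471 , 0.02153388, 0.03054353]), np.float64(0.47735129510573415))
tray [0.46784934 0.31014634 0.014     ] tin [0.4656762  0.31059629 0.074     ] bottle noz [0.65805573 0.16706776 0.112     ]
time: 35.02
tool_pos: [0.6563, 0.1697, 0.1851]
time: 35.15
tool_pos: [0.6589, 0.169, 0.1894]
t 35.15 pos [0.6589 0.169  0.1894] tilt 0.09 yaw 0.12 w 0.0851 f [-0.8  0.5  0.4]
(0.6605, 0.1623, 0.0566, 0) -> [-0.68  0.14 13.28] [ 0.001 -0.001  0.002]
```

```bash
python3 - <<'E'
import cv2,numpy as np
a=cv2.imread("pics/v6_0.png")[170:220,280:346]; b=cv2.imread("pics/v6_1.png")[192:252,240:310]
r=lambda i:cv2.resize(i,None,fx=5.7,fy=5.7,interpolation=cv2.INTER_CUBIC)
A,B=r(a),r(b); o=np.zeros((max(len(A),len(B)),400+B.shape[1],3),np.uint8); o[:len(A),:A.shape[1]]=A; o[:len(B),400:]=B
cv2.imwrite("pics/blk.png",o); print(o.shape)
E
python3 -m inch '[[1,-0.6,0.1,6,0,0,0],[1,-0.6,0.1,10,0,0,0],[1,-0.6,0.1,13,0,0,0],[1,-0.6,0.1,13.2,0,0,0],[1,-0.6,0.1,13.2,0,0,0]]' | head -4
python3 -m inch '[[0,0,0,0,0,0,0],[0,0,0,0,0,0,0],[0,0,0,0,0,0,0],[0,0,0,0,0,0,0],[0,0,0,0,0,0,0]]'
python3 -m inch '[[0,0,0,-1,0,0,0],[0,0,0,-5,0,0,0],[0,0,0,-10,0,0,0],[0,0,0,-15,0,0,0],[0,0,0,-15,0,0,0]]'
python3 -c "
from h import *
nav((.458,.02,.2,0))"
```

```text
(342, 799, 3)
time: 35.78
tool_pos: [0.6614, 0.1619, 0.0582]
tool_rot: [2.22, 2.221, 0.004]
force: [-0.1, -0.2, 0.2]
time: 36.4
tool_pos: [0.6608, 0.1615, 0.057]
tool_rot: [2.221, 2.221, 0.003]
force: [-0.2, -0.6, 6.5]
grip_width: 0.0405
grasp_force: 60.2
time: 37.02
tool_pos: [0.6624, 0.1613, 0.2116]
tool_rot: [2.219, 2.218, 0.012]
force: [-0.1, -1.0, -2.3]
grip_width: 0.0406
grasp_force: 60.9
t 37.02 pos [0.6624 0.1613 0.2116] tilt 0.51 yaw -0.02 w 0.0406 f [-0.1 -1.  -2.3]
(0.458, 0.02, 0.2, 0) -> [-14.13 -20.45   0.96] [ 0.009 -0.002 -0.   ]
```

View pics/blk.png

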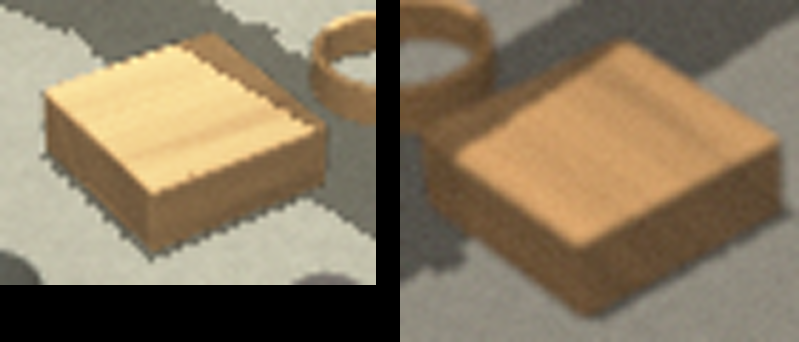

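Block-top corners. Scene crop: (45,93), (212,35), (326,127), (150,192). Side crop, after subtracting 400 from x: (26,143), (230,40), (380,138), (180,245).

```bash
python3 - <<'E' | tail -4
from fit import *
W5=pickle.load(open("w5.pkl","rb")); w=lambda p:(W5,q(p,2.4,213,110))
a=lambda p:(S,q(p,5.7,280,170)); b=lambda p:(D,q(p,5.7,240,192))
A=list(zip((BL,TL,TR,BR),map(a,((45,93),(212,35),(326,127),(150,192))))); B=list(zip((TL,TR,BR,BL),map(b,((26,143),(230,40),(380,138),(180,245)))))
Wc=list(enumerate(map(w,[(138,103),(318,84),(330,249),(164,269)])))
box('all',.11,.11,A+B+Wc,.1,(.46,.02,.04)); box('ab',.11,.11,A+B,.1,(.46,.02,.04)); 
for o in(A,B,Wc): print(np.mean([onz(*p,.04) for _,p in o],0))
E
```

```text
ab [0.4593 0.0193 0.0393] yaw 6.7 res 1.63
[0.45995584 0.01905278 0.04      ]
[0.45845614 0.01757125 0.04      ]
[0.45717664 0.0221294  0.04      ]
```

```bash
python3 -m inch '[[0,-14.1,-20.4,0,0,0,0],[0,-14.1,-20.4,0,0,0,0],[0,-14.1,-20.4,0,0,0,0],[0,-14.1,-20.4,0,0,0,0],[0,-14.1,-20.4,0,0,0,0]]' | head -2
python3 -m inch '[[0,0,0,4,0,0,0],[0,0,0,7,0,0,0],[0,0,0,7,0,0,0],[0,0,0,7,0,0,0]]' | head -2
python3 -c "
from h import *
nav((.4605,.0165,.0906,0))"
```

```text
time: 37.65
tool_pos: [0.452, 0.0174, 0.2048]
time: 38.15
tool_pos: [0.4568, 0.0205, 0.1366]
t 38.15 pos [0.4568 0.0205 0.1366] tilt 0.04 yaw 0.01 w 0.0406 f [ 0.4  0.1 -1. ]
(0.4605, 0.0165, 0.0906, 0) -> [-0.4   0.36  4.6 ] [0.001 0.    0.   ]
```

```bash
python3 -m inch '[[0,-0.1,0.2,2.2,0,0,0],[0,-0.1,0.2,3.6,0,0,0],[0,-0.1,0.2,4.2,0,0,0],[0,-0.1,0.2,4.6,0,0,0],[0,-0.1,0.2,4.6,0,0,0]]' | head -4
python3 -m inch '[[0,0,0,0,0,0,0],[1,0,0,0,0,0,0],[1,0,0,0,0,0,0],[1,0,0,0,0,0,0],[1,0,0,-3,0,0,0]]' | head -4
python3 -m inch '[[1,0,0,-6,0,0,0],[1,0,0,-12,0,0,0],[1,0,0,-18,0,0,0],[1,6,0,-24,0,0,0],[1,10,0,-28,0,0,0]]' | head -4
python3 -m inch '[[1,3,3,0,0,0,0],[1,3,3,0,0,0,0],[1,3,3,0,0,0,0]]' | head -2
python3 - <<'E'
from h import *
from bench import *
nav()
f=[grab_frame(n)[:,:,::-1] for n in("scene","side")]
a=f[0][130:290,160:450]; b=f[1][130:345,175:450]
cv2.imwrite("pics/v7.png",np.vstack([cv2.resize(a,(540,298),interpolation=cv2.INTER_CUBIC),cv2.resize(b,(540,302),interpolation=cv2.INTER_CUBIC)]))
E
```

```text
time: 38.78
tool_pos: [0.4584, 0.0194, 0.0908]
tool_rot: [-2.221, -2.221, -0.001]
force: [-4.2, 0.2, 9.1]
time: 39.4
tool_pos: [0.4565, 0.0191, 0.1184]
tool_rot: [-2.22, -2.22, 0.006]
force: [0.5, -0.3, -0.1]
time: 40.02
tool_pos: [0.458, 0.1083, 0.3901]
tool_rot: [2.223, 2.22, 0.002]
force: [1.3, 0.1, -0.9]
time: 40.4
tool_pos: [0.488, 0.1371, 0.3877]
t 40.4 pos [0.488  0.1371 0.3877] tilt 0.08 yaw -0.05 w 0.0852 f [ 0.5 -0.4  1. ]
```

View pics/v7.png

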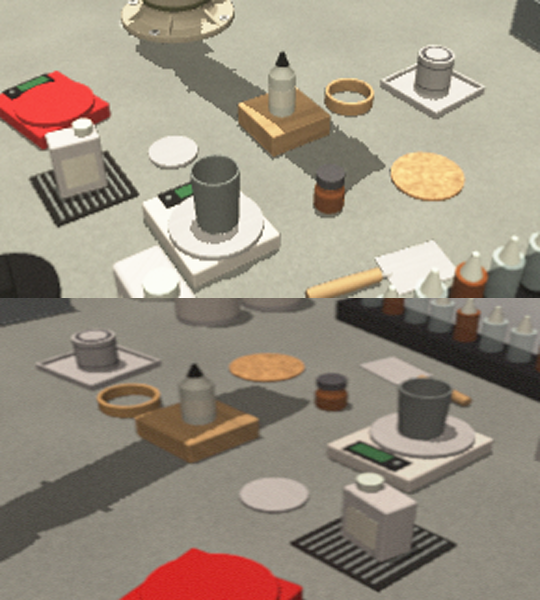

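All four stand on their own places and the jar is untouched. One numeric check of the centring before handing in.

```bash
python3 - <<'E' | tail -4
from fit import *
a=lambda x,y:(S,np.array([(x+.5)/(540/290)-.5+160,(y+.5)/(298/160)-.5+130])); b=lambda x,y:(D,np.array([(x+.5)/(540/275)-.5+175,(y-298+.5)/(302/215)-.5+130]))
print('can',(tri(a(83,126),b(369,480))[0]-[0,.016,0]).round(4),'mat .465 -.304')
print('nozzle',tri(a(282,53),b(195,366))[0].round(4),'block .4585 .0195')
print('tin',tri(a(435,52),b(95,336))[0].round(4),'tray .4645 .313')
print('cup',tri(a(216,169),b(425,391))[0].round(4),'pan .650 -.1685')
E
```

```text
can [ 0.466  -0.305   0.1088] mat .465 -.304
nozzle [0.4602 0.0159 0.1447] block .4585 .0195
tin [0.4653 0.306  0.0777] tray .4645 .313
cup [ 0.6489 -0.1678  0.1209] pan .650 -.1685
```

```bash
python3 -c "
from bench import *
print(sign_off())"
```

```text
the job is handed in; nothing more can be done
None
```

I handed in the job at about 40 s: the cup is on the scale, the bottle on the block, the tin in the tray and the can on the mat. My last camera check put each within about 7 mm of centre, all upright and let go, with the jar not moved; the sign-off returned no verdict.

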